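# Draw the blind plug of the pipe test cell with its bayonet puller

### The job

Take the puller rod out of its black stand, put its cross-bar tip into the round socket of the plug that closes the grey test cell, feel for the slot down in the socket by turning until the tip drops in, and give it a clockwise quarter turn so that it is locked in the plug. Then pull the plug straight up out of the cell and stand it gently upright in the shallow steel tray with the puller still in it, and let go. Leave the small jar, the caliper and the black power brick where they are.

Things in the scene. Friction and masses are not known exactly. Their poses are not given: they have to be found in the camera images.
- puller_head (a point): Centre of the square head of the loose steel puller rod (0.18 kg, 132 mm long), which stands upright in its stand. The head is a prism 26 x 26 mm, 32 mm high, flat sides along the point's x and y. z points up along the rod: its end is 16 mm above this point, its tip 116 mm below. Below the head comes a round shaft of 18 mm diameter.
- puller_shoulder (a point): Centre of the flat underside of the puller's round shoulder (30 mm diameter, 10 mm high), 17 mm above the tip. Between it and the cross-bar of the tip is a neck of 11 mm diameter, 11 mm long.
- puller_tip (a point): Underside centre of the puller's tip: a flat cross-bar 28 mm long (along this point's x), 8 mm wide (y), 6 mm high (z up along the rod). Axes as puller_head.
- stand_top (a point): Top centre of the fixed black stand, 75 x 75 x 45 mm. At the start the puller's tip is 33 mm deep in its round hole of 34 mm diameter; lift it straight up.
- plug_top (a point): Centre of the top of the loose aluminium plug: 60 x 60 x 40 mm, sides along the point's x and y, z up, about 0.5 kg (varies). Its bottom is 40 mm below this point. At the start it is fully home, flush with the cell's top, with nothing for fingers to hold. In its top is a round socket of 34 mm diameter with a chamfered mouth.
- plug_plate (a point): Centre of the top of the 6 mm thick steel plate that closes the socket 14 mm down (axes as plug_top). A straight slot 15 mm wide runs right across it, at an unknown angle up to 0.7 rad either way from the plug's x axis. A cross-bar within about 10 degrees of the slot drops through, 17 mm, until the shoulder rests on this plate, with 5 mm of play up and down.
- cell_top (a point): Top centre of the fixed grey test cell, a block 130 x 130 x 60 mm on a 150 x 150 mm foot, sides along x and y. Its square well, 40 mm deep, fits the plug with 1.5 mm play each side; two spring balls grip the plug, so drawing it takes roughly 10 to 20 N straight up. Once the cross-bar is through the slot it turns clockwise (from above) about 90 degrees to a stop, where the plate slips at 0.5 N m.
- tray_in (a point): Centre of the inner floor of the fixed shallow steel tray, 150 x 150 mm outside, walls 4 mm thick, rim 22 mm above the bench. z up.
- jar: Bystander: loose sample jar with a white cap and dark contents, 50 mm wide, 78 mm high. Origin at its underside.
- caliper: Bystander: loose caliper lying flat, 248 x 70 mm, 16 mm high.
- brick: Bystander: loose black power brick, 106 x 46 x 30 mm.
Mind the look-alikes: they are no part of the job. Of the things that look like the part that bears puller_head, the middle-sized one is meant.

How it is judged:
By the outcome, as a careful person would: the job done as asked, in the order asked, and still so for the second after the job is handed in, with the robot touching nothing.
It also fails if it takes over 72 s, if anything falls off the work surface, if the arm or the gripper's body presses on something with over 40 N, if the wrist force passes 120 N, or if a joint passes its speed limit or range.

### The arm

A 7-joint arm with a two-finger parallel gripper is mounted at the origin on a cart in front of the work surface, level with it; the furniture and walls round the work are solid. World frame = base frame: x ahead of the robot, y to its left, z up, the work surface at z = 0. Lengths are in mm, angles in rad, forces in N, time in s.
With the tool pointing down it reaches from about 400 to 850 mm from the base axis. Payload 4.4 kg.
Tool frame: the origin (TCP) lies on the front face of the gripper's body, between the roots of the fingers; the fingertips stand 97 mm ahead of it and the grasp point (between the pads) lies 78 mm ahead of it (robot.grip_point_offset is the distance from the TCP to the grasp point, in mm); z points along the fingers, y is the direction in which the jaws open and shut (so a half turn about z gives the same grasp; the last joint's range is limited). The gripper opens to 94 mm and grips with 3 to 60 N. Pads are 16 mm wide; open, the fingers measure 119 mm over their backs; the gripper's body (75 mm by 177 mm) begins 78 mm behind the grasp point.
Start: joints at [-1.258, 0.628, 0.038, 1.517, -0.027, 0.996, -0.02], TCP at [240.354, 603.943, 302.678] pointing down, gripper open.
Joint ranges: [-3.06, 3.06], [-0.37, 2.12], [-1.25, 1.32], [0.18, 2.47], [-1.1, 4.24], [0.23, 1.98], [-2.94, 2.94]. Speed limits (rad/s): [2.57, 2.57, 3.14, 3.14, 3.14, 3.14, 3.14].

### API

Orientations are given as a unit quaternion [w, x, y, z].
In Python, from bench import monitor, capture, robot gives the robot as it stands.
- The arm moves only by the shell command python3 -m creep 'ROWS' [FORCE]. ROWS is JSON, a list that holds one entry, the list of rows, each a list of 7 numbers: the closure in counts, from 0 (fully open) to 255 (shut), then the shift along the tool's x, y, z in m, then the turn, a rotation vector about the tool's x, y, z in degrees. In form: [[[claw, dx, dy, dz, ax, ay, az], ...]]. A call has exactly 8 rows; each row shifts and turns the pose as measured when the row begins, along the tool's axes as they then stand; what a row does not reach is not made up. A row lasts 1/10 s, in which the tool goes at most 50 mm and 8.59 degrees, less where a joint would pass 70% of its speed; a pose out of reach is approached as far as the arm can. A call with a gripper value outside its range is refused whole. The fingers move at their own pace and stop on an object; FORCE is the grip in N (left out, the last holds). Time passes only in rows, so rows that do not move let the fingers close, or fill a call up. It gives the time, the measured TCP pose, the force and the opening at its end, in the units of the state.
- monitor.sense(): the state, without advancing time (a new reading comes with each control period).
- capture(name): name is "side" or "top" or "wrist"; returns a dict with "color" (420x560x3 uint8, blue, green, red), "vfov" (degrees; the focal length in pixels is half the picture's height over the tangent of half this angle, whatever the lens; pixels are square), "cx", "cy" (the principal point, pixels), "R" (3x3) and "t" (3): a world point X has camera coordinates R X + t. Camera axes: x right, y down, z forward; pixel columns grow to the right and rows downward; lengths in mm; the calibration is good to about 2 mm. The wrist camera is an equidistant fisheye: a pixel r from the principal point sees the ray r / f radians off the axis. A picture is of the moment at which its call begins. There is no depth.
- robot.job_done(): hands the job in, once; it reports no verdict.
The state is a dict: "time": time; "joint_positions": joint angles; "joint_velocities": joint speeds; "joint_torque": joint torques, N m; "position": TCP position; "tool_rot": TCP orientation; "wrist_force": force on the tool from outside, world axes, zero at the start; "wrist_torque": the same for the moment, N m; "finger_gap": finger opening in mm.
Only numpy, scipy, OpenCV 4.12 (cv2) and the standard library are available. Lean on these libraries where they do the work, as an engineer would, in place of code of your own. Each camera call takes 0.05 s, during which the arm holds its last target.

## Working session

There is one attempt and no reset: what is moved stays moved. The work goes in short steps, Python scripts to look and compute and a shell command to move; the robot and the scene stay as the last step left them, time stands still between calls to the robot, and variables do not carry over. Pictures are saved under pics/ and viewed, and the job is handed in when it is done.

```bash
ls; mkdir -p pics; python3 - <<'E'
from bench import monitor, capture, robot
import cv2
s=monitor.sense(); print(s)
for n in ("side","top","wrist"):
    c=capture(n); cv2.imwrite(f"pics/{n}0.png",c["color"]); print(n,c["vfov"],c["cx"],c["cy"],c["R"],c["t"])
print(monitor.sense()["time"])
E
```

```text
pics
{'time': 0.0, 'joint_positions': array([-1.25777759,  0.62934762,  0.03842551,  1.51837642, -0.02700774,
        0.99630454, -0.0200005 ]), 'joint_velocities': array([ 0.00174377, -0.00122949, -0.00110981, -0.00015002,  0.00025984,
        0.00176454, -0.00046332]), 'joint_torque': array([-9.97382303e-04, -5.49727857e+01,  1.14315458e+00, -1.86625367e+01,
       -5.22661780e-02,  2.37173843e-02,  1.59713331e-04]), 'position': array([240.16343716, 603.47103224, 301.74999796]), 'tool_rot': array([-1.75930287e-04,  1.88274652e-01,  9.82115948e-01, -9.43002210e-04]), 'wrist_force': array([ 0.50319984, -0.67436107,  0.50919503]), 'wrist_torque': array([ 0.00461973,  0.01122668, -0.00970319]), 'finger_gap': 94.30073487919482}
side 50.15161372270592 280.81983585958284 203.1877778114725 [[-9.99815482e-01  1.92093145e-02  6.01123600e-05]
 [ 1.08059875e-02  5.65016875e-01 -8.25008583e-01]
 [-1.58818138e-02 -8.24855704e-01 -5.65120195e-01]] [ 552.84585467  -54.06619466 1175.10835366]
top 52.10688358262474 282.42746508785734 208.96553070648696 [[ 0.02441768 -0.99967964  0.0066622 ]
 [-0.99078399 -0.02508748 -0.13310783]
 [ 0.13323233 -0.00335062 -0.99107917]] [ 213.88432048  557.92899966 1051.55394806]
wrist 65.70646984690485 277.27815221277797 209.1565218783362 [[ 0.36877868  0.92951552 -0.00178563]
 [ 0.8930753  -0.35378735  0.27794067]
 [ 0.25771844 -0.10409329 -0.96059658]] [-648.95515277  -29.76907965  393.02062443]
0.15
```

View pics/side0.png

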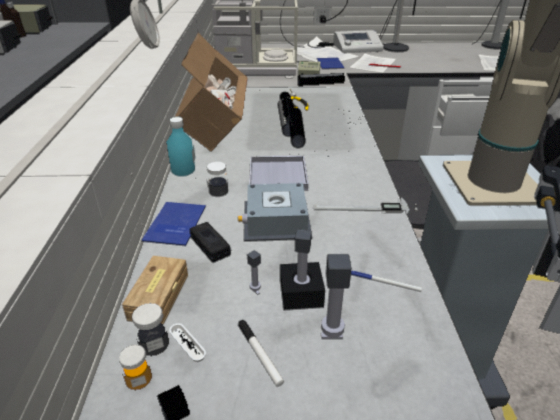

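View pics/top0.png

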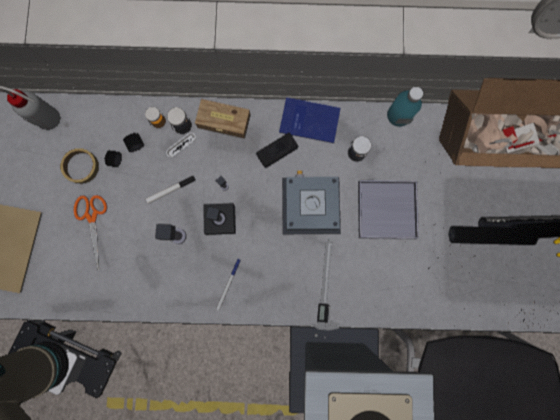

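View pics/wrist0.png

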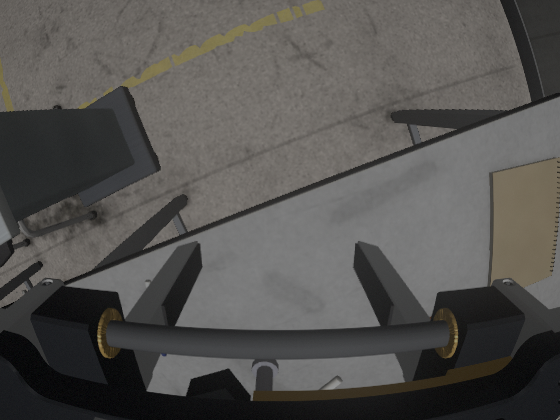

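```bash
cat > h.py <<'E'
import numpy as np, cv2
from bench import monitor, capture, robot
def shot(name,fn):
    c=capture(name); cv2.imwrite("pics/"+fn+".png",c["color"]); np.savez("pics/"+fn+".npz",**{k:v for k,v in c.items()},name=name); return c
def ld(fn): return dict(np.load("pics/"+fn+".npz"))
def crop(fn,x0,y0,w,h,out,k=None):
    im=cv2.imread("pics/"+fn+".png")[y0:y0+h,x0:x0+w]; k=k or min(800/w,600/h)
    cv2.imwrite("pics/"+out+".png",cv2.resize(im,None,fx=k,fy=k,interpolation=cv2.INTER_CUBIC)); print("scale",k)
def f(c): return 210/np.tan(np.radians(float(c["vfov"]))/2)
def ray(c,u,v):
    a=np.array([u-c["cx"],v-c["cy"]],float)/f(c)
    if str(c["name"])=="wrist":
        r=np.hypot(*a); d=np.array([*(a*np.sin(r)/max(r,1e-9)),np.cos(r)])
    else: d=np.array([a[0],a[1],1])
    R=c["R"]; o=-R.T@c["t"]; d=R.T@d; return o,d/np.linalg.norm(d)
def plane(c,u,v,z):
    o,d=ray(c,u,v); return o+d*(z-o[2])/d[2]
def tri(*obs):
    A=0;b=0
    for c,u,v in obs:
        o,d=ray(c,u,v); P=np.eye(3)-np.outer(d,d); A=A+P; b=b+P@o
    return np.linalg.solve(A,b)
def proj(c,X):
    p=c["R"]@np.asarray(X,float)+c["t"]
    if str(c["name"])=="wrist":
        th=np.arctan2(np.hypot(p[0],p[1]),p[2]); q=p[:2]/np.hypot(p[0],p[1])*th
    else: q=p[:2]/p[2]
    return q*f(c)+[c["cx"],c["cy"]]
def st():
    s=monitor.sense(); print("t",round(s["time"],2),"pos",s["position"].round(1),"q",s["tool_rot"].round(4),"F",s["wrist_force"].round(1),"T",s["wrist_torque"].round(2),"gap",round(s["finger_gap"],1),"J",s["joint_positions"].round(2)); return s
E
python3 - <<'E'
from h import *
shot("side","s1");shot("top","t1")
crop("t1",150,150,160,120,"t1a"); crop("t1",270,160,160,120,"t1b"); crop("s1",240,220,120,120,"s1a"); crop("s1",230,150,100,100,"s1b")
st()
E
```

```text
scale 5.0
scale 5.0
scale 5.0
scale 6.0
t 0.25 pos [240.3 603.8 302.3] q [-1.000e-04  1.883e-01  9.821e-01 -4.000e-04] F [-0.8 -0.  -0.3] T [ 0.05 -0.05  0.01] gap 94.0 J [-1.26  0.63  0.04  1.52 -0.03  1.   -0.02]
```

View pics/t1a.png

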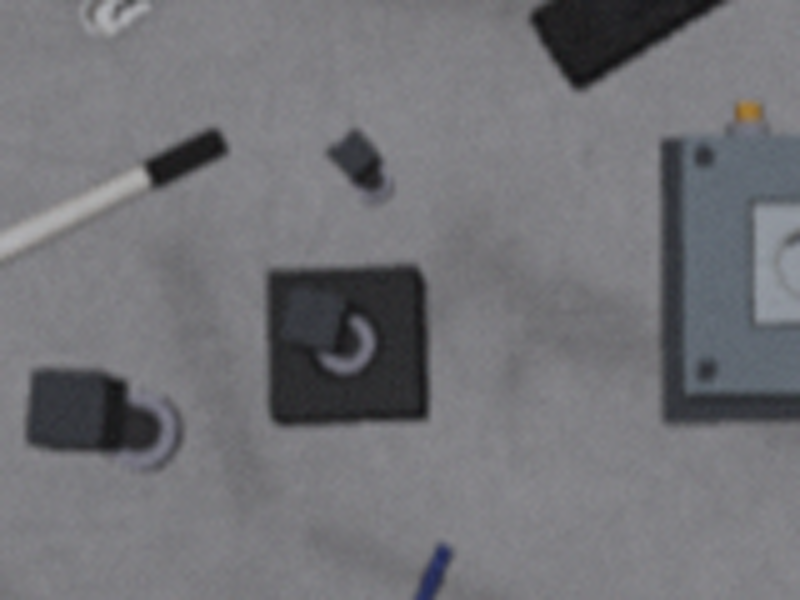

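View pics/t1b.png

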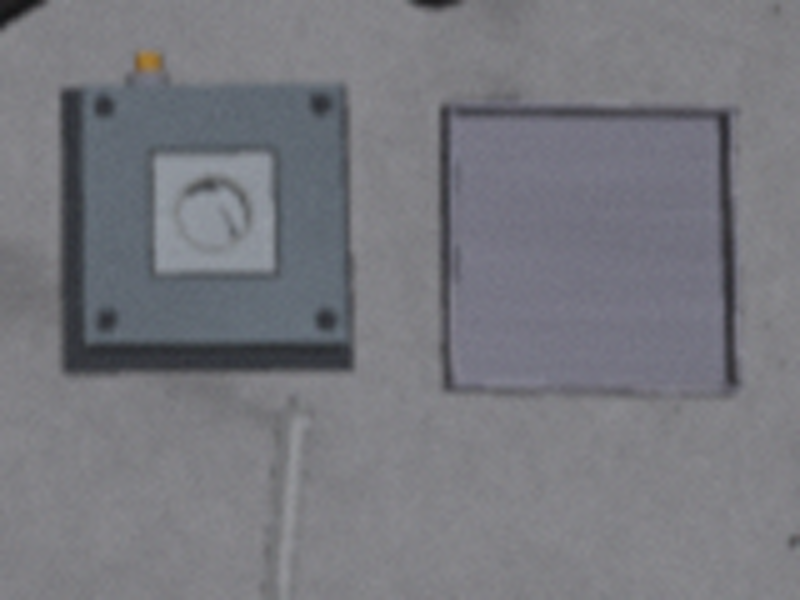

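View pics/s1a.png

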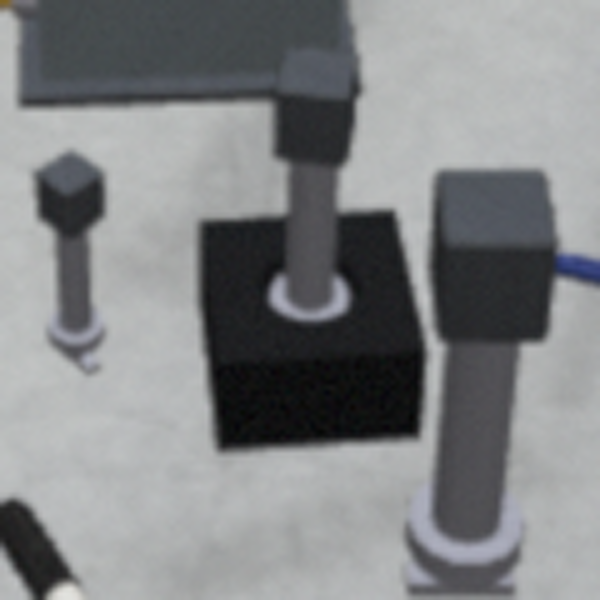

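View pics/s1b.png

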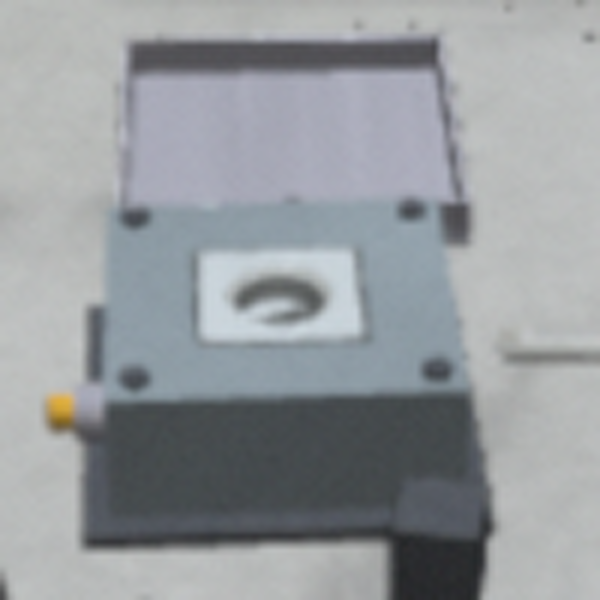

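```bash
python3 - <<'E'
from h import *
t=ld("t1"); s=ld("s1")
A=lambda x,y:(t,150+x/5,150+y/5)
B=lambda x,y:(t,270+x/5,160+y/5)
C=lambda x,y:(s,240+x/5,220+y/5)
D=lambda x,y:(s,230+x/6,150+y/6)
print("cams",-t["R"].T@t["t"],-s["R"].T@s["t"])
# head top corners: which correspond: side image x ~ -x world, y(down) ~ +y ; top: right=-y, up=+x
print("headtop c",tri(A(314,318),C(317,73)), plane(*A(314,318),144), plane(*C(317,73),144))
for p in [(290,287),(352,297),(343,350),(282,340)]: print(" t",plane(*A(*p),144).round(1))
for p in [(283,50),(356,52),(352,97),(277,93)]: print(" s",plane(*C(*p),144).round(1))
print("stand"); 
for p in [(268,270),(418,266),(425,420),(270,422)]: print(" t",plane(*A(*p),45).round(1))
for p in [(200,225),(397,212),(422,350),(215,360)]: print(" s",plane(*C(*p),45).round(1))
print("cell corners tri")
# top crop: TL(82,87) TR(345,84) BR(350,344) BL(84,344); TL = +x,+y ; side: +x is left; +y is down(near)
cs={"++":((82,87),(106,402)),"+-":((345,84),(107,208)),"--":((350,344),(440,200)),"-+":((84,344),(468,392))}
for k,(a,b) in cs.items(): print(k,tri(B(*a),D(*b)).round(1))
print("plug corners")
cs={"++":((153,154),(200,342)),"+-":((273,152),(197,250)),"--":((276,273),(352,248)),"-+":((155,273),(365,341))}
for k,(a,b) in cs.items(): print(k,tri(B(*a),D(*b)).round(1))
print("tray")
for p in [(445,107),(733,107),(735,390),(447,388)]: print(" t",plane(*B(*p),22).round(1))
E
```

```text
cams [ 407.46358026  231.33618589 1115.01299398] [571.99093549 989.22335125 619.43915465]
headtop c [522.7102606  386.74096353 141.20830499] [523.35297262 386.15768812 144.        ] [522.04800296 390.52345793 144.        ]
 t [537.3 397.7 144. ]
 t [533.4 369.3 144. ]
 t [509.1 372.3 144. ]
 t [512.9 400.2 144. ]
 s [533.  377.6 144. ]
 s [507.9 379.2 144. ]
 s [511.1 403.7 144. ]
 s [536.1 401.1 144. ]
stand
 t [558.9 426.2  45. ]
 t [562.8 350.9  45. ]
 t [485.4 344.3  45. ]
 t [482.5 421.4  45. ]
 s [561.4 357.   45. ]
 s [486.4 351.1  45. ]
 s [484.1 423.5  45. ]
 s [557.3 427.   45. ]
cell corners tri
++ [628.5 219.8  58.1]
+- [633.8  87.6  56.2]
-- [502.5  84.4  56.3]
-+ [499.8 215.9  57.6]
plug corners
++ [595.6 183.6  58.1]
+- [597.7 123.8  59.4]
-- [537.7 121.4  57.9]
-+ [535.6 181.5  56.3]
tray
 t [631.5  30.9  22. ]
 t [ 635.4 -118.7   22. ]
 t [ 488.4 -117.2   22. ]
 t [485.8  29.8  22. ]
```

```bash
cat >> h.py <<'E'
def plan(target,alpha,n):
    """target TCP world mm, alpha tool-y heading deg: print n rows (tool axes, m/deg)"""
    s=monitor.sense(); w,x,y,z=s["tool_rot"]
    from scipy.spatial.transform import Rotation as Ro
    R=Ro.from_quat([x,y,z,w]).as_matrix(); a0=np.degrees(np.arctan2(R[1,1],R[0,1]))
    print("a0",a0.round(2),"tilt",np.degrees(np.arccos(-R[2,2])).round(2),"tool z",R[:,2].round(4))
    d=(np.asarray(target,float)-s["position"])/n; da=((alpha-a0+180)%360-180)/n
    for k in range(n):
        a=np.radians(a0+da*k); 
        print([round(v,4) for v in ((-np.sin(a)*d[0]+np.cos(a)*d[1])/1e3,(np.cos(a)*d[0]+np.sin(a)*d[1])/1e3,-d[2]/1e3)],"az",round(-da,2))
E
python3 - <<'E'
from h import *
t=ld("t1"); s=ld("s1")
print("big head top",tri((t,150+63/5,150+408/5),(s,240+493/5,220+207/5)))
print("small head",tri((t,150+356/5,150+155/5),(s,240+72/5,220+172/5)))
plan([524,388,300],-6.5,9)
E
```

```text
big head top [477.03260539 490.09749934 171.69019019]
small head [608.62047511 378.06781548  90.65436849]
a0 68.3 tilt 0.05 tool z [-3.e-04 -7.e-04 -1.e+00]
[np.float64(-0.0382), np.float64(-0.0106), np.float64(0.0003)] az 8.31
[np.float64(-0.0393), np.float64(-0.005), np.float64(0.0003)] az 8.31
[np.float64(-0.0396), np.float64(0.0007), np.float64(0.0003)] az 8.31
[np.float64(-0.0391), np.float64(0.0065), np.float64(0.0003)] az 8.31
[np.float64(-0.0377), np.float64(0.012), np.float64(0.0003)] az 8.31
[np.float64(-0.0356), np.float64(0.0174), np.float64(0.0003)] az 8.31
[np.float64(-0.0327), np.float64(0.0223), np.float64(0.0003)] az 8.31
[np.float64(-0.0291), np.float64(0.0268), np.float64(0.0003)] az 8.31
[np.float64(-0.025), np.float64(0.0308), np.float64(0.0003)] az 8.31
```

Three look-alikes: a small one at side (254,258), one in the stand at side (303,240), and a large one at side (338,270). The one in the stand is middle-sized and stands in the black stand, and the crop above confirms it, so that's my target.

```bash
python3 -m creep '[[[0,-0.038,-0.011,0,0,0,8.3],[0,-0.039,-0.005,0,0,0,8.3],[0,-0.0395,0.001,0,0,0,8.3],[0,-0.039,0.0065,0,0,0,8.3],[0,-0.0375,0.012,0,0,0,8.3],[0,-0.0355,0.0175,0,0,0,8.3],[0,-0.0325,0.0225,0,0,0,8.3],[0,-0.029,0.027,0,0,0,8.3]]]' 40; python3 - <<'E'
from h import *
st(); plan([524,388,300],-6.5,2); shot("wrist","w2")
E
```

```text
time: 1.05
position: [490.3, 409.5, 299.7]
tool_rot: [-0.004, 0.705, 0.709, -0.001]
wrist_force: [0.2, 0.3, -0.2]
finger_gap: 94.2
t 1.05 pos [490.3 409.5 299.7] q [-0.0036  0.7051  0.7091 -0.0011] F [ 0.2  0.3 -0.2] T [-0.02 -0.01  0.02] gap 94.2 J [-0.95  0.64  0.36  1.56 -0.26  0.99 -0.51]
a0 0.33 tilt 0.43 tool z [-0.0066  0.0035 -1.    ]
[np.float64(-0.0109), np.float64(0.0168), np.float64(-0.0002)] az 3.42
[np.float64(-0.0098), np.float64(0.0174), np.float64(-0.0002)] az 3.42
```

View pics/w2.png

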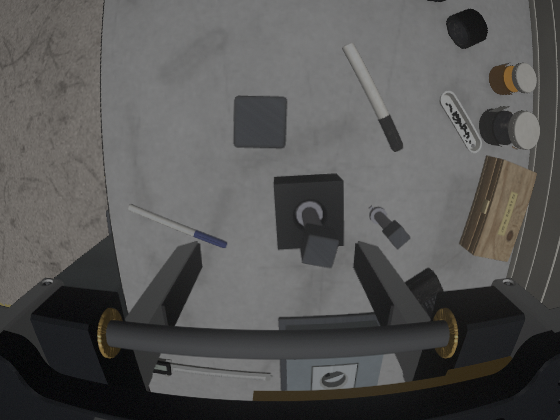

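```bash
python3 -m creep '[[[0,-0.011,0.017,0,0,0,3.4],[0,-0.010,0.017,0,0,0,3.4],[0,0,0,0,0,0,0],[0,0,0,0,0,0,0],[0,0,0,0,0,0,0],[0,0,0,0,0,0,0],[0,0,0,0,0,0,0],[0,0,0,0,0,0,0]]]' 40; python3 - <<'E'
from h import *
st(); plan([524,388,230],-6.5,2); c=shot("wrist","w3"); print(proj(c,[523,388,144])); crop("w3",220,150,160,120,"w3a")
E
```

```text
time: 1.9
position: [529.1, 381.3, 299.2]
tool_rot: [-0.001, 0.751, 0.66, -0.002]
wrist_force: [0.1, 0.9, -1.1]
finger_gap: 94.3
t 1.9 pos [529.1 381.3 299.2] q [-0.0011  0.7509  0.6604 -0.0016] F [ 0.1  0.9 -1.1] T [-0.13  0.09  0.03] gap 94.3 J [-0.89  0.67  0.39  1.52 -0.28  1.02 -0.55]
a0 -7.33 tilt 0.22 tool z [-3.8e-03 -4.0e-04 -1.0e+00]
[np.float64(0.003), np.float64(-0.003), np.float64(0.0346)] az -0.42
[np.float64(0.003), np.float64(-0.003), np.float64(0.0346)] az -0.42Traceback (most recent call last):
  File "<stdin>", line 2, in <module>
  File "h.py", line 25, in proj
    if str(c["name"])=="wrist":
           ~^^^^^^^^
KeyError: 'name'
```

```bash
python3 - <<'E'
from h import *
c=ld("w3"); print(proj(c,[523,388,144]),proj(c,[523,388,39])); crop("w3",220,150,160,120,"w3a")
E
```

```text
[269.0968043  216.80364579] [271.86433359 187.42500292]
scale 5.0
```

View pics/w3a.png

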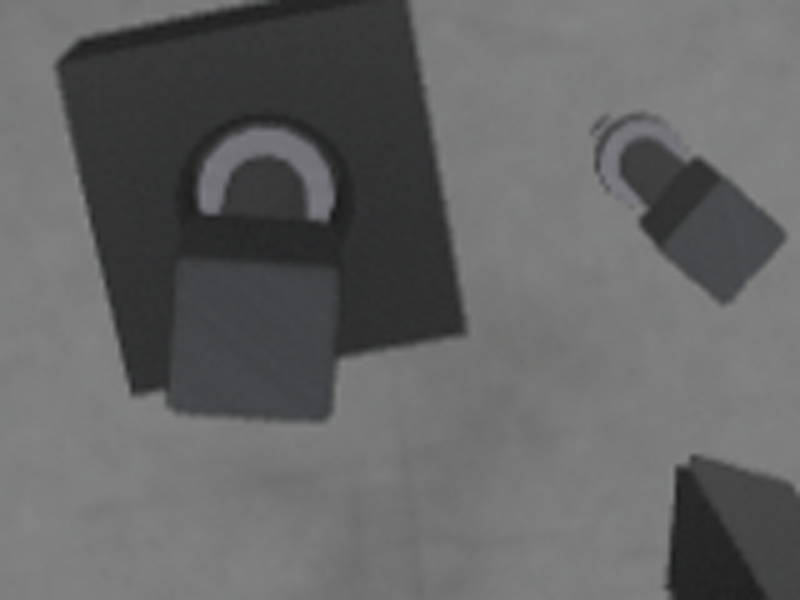

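```bash
python3 - <<'E'
from h import *
c=ld("w3")
P=[plane(c,220+x/5,150+y/5,144)[:2] for x,y in [(180,262),(340,264),(330,420),(167,408)]]
print(np.round(P,1),np.mean(P,0)); 
for i in range(4):
    d=P[(i+1)%4]-P[i]; print(np.hypot(*d).round(1),np.degrees(np.arctan2(d[1],d[0])).round(1)%90)
print("shaft/shoulder",plane(c,220+266/5,150+195/5,39))
plan([522,387.5,210],-8.5,3)
E
```

```text
[[514.7 400.6]
 [538.7 397.2]
 [534.2 372.4]
 [509.2 377.5]] [524.19284911 386.93244625]
24.3 82.0
25.3 79.7
25.5 78.4
23.7 76.7
shaft/shoulder [524.20402274 386.08978255  39.        ]
a0 -7.33 tilt 0.22 tool z [-3.8e-03 -3.0e-04 -1.0e+00]
[np.float64(0.0017), np.float64(-0.0026), np.float64(0.0297)] az 0.39
[np.float64(0.0017), np.float64(-0.0026), np.float64(0.0297)] az 0.39
[np.float64(0.0017), np.float64(-0.0026), np.float64(0.0297)] az 0.39
```

```bash
python3 -m creep '[[[0,0.002,-0.002,0.01,0,0,0.7],[0,0.002,-0.002,0.015,0,0,0.7],[0,0.001,-0.002,0.015,0,0,0],[0,0,0,0.015,0,0,0],[0,0,0,0.015,0,0,0],[0,0,0,0.01,0,0,0],[0,0,0,0.005,0,0,0],[0,0,0,0,0,0,0]]]' 40; python3 - <<'E'
from h import *
st(); plan([523.7,387.3,206],-9,1); c=shot("wrist","w4")
E
```

```text
time: 2.75
position: [521.0, 389.2, 207.5]
tool_rot: [-0.002, 0.759, 0.651, -0.002]
wrist_force: [-0.1, 0.4, 0.3]
finger_gap: 93.9
t 2.75 pos [521.  389.2 207.5] q [-0.0017  0.7594  0.6506 -0.0022] F [-0.1  0.4  0.3] T [-0.12  0.11  0.02] gap 93.9 J [-0.89  0.76  0.36  1.61 -0.34  0.84 -0.55]
a0 -8.83 tilt 0.32 tool z [-5.6e-03 -3.0e-04 -1.0e+00]
[np.float64(-0.0015), np.float64(0.003), np.float64(0.0015)] az 0.17
```

View pics/w4.png

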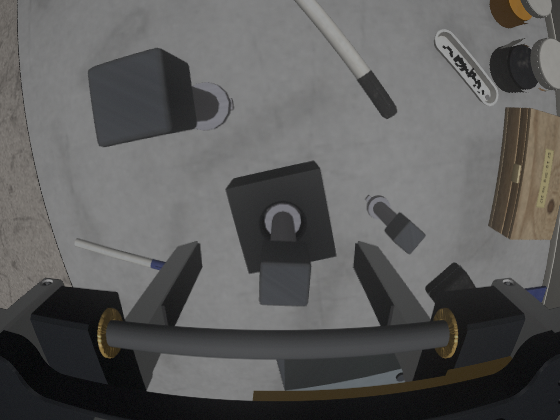

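```bash
python3 -m creep '[[[0,-0.0015,0.003,0.001,-0.3,0,0],[0,0,0,0,0,0,0],[255,0,0,0,0,0,0],[255,0,0,0,0,0,0],[255,0,0,0,0,0,0],[255,0,0,0,0,0,0],[255,0,0,0,0,0,0],[255,0,0,0,0,0,0]]]' 50; cat >> h.py <<'E'
def tilt():
    from scipy.spatial.transform import Rotation as Ro
    w,x,y,z=monitor.sense()["tool_rot"]; R=Ro.from_quat([x,y,z,w]).as_matrix()
    v=R.T@np.cross(R[:,2],[0,0,-1]); print("fix ax,ay deg",np.degrees(v).round(2))
E
python3 - <<'E'
from h import *
st(); tilt(); plan([523.7,387.3,206],-9,1); c=shot("wrist","w5")
E
```

```text
time: 3.6
position: [525.6, 387.8, 209.8]
tool_rot: [0.001, 0.76, 0.65, 0.003]
wrist_force: [0.4, -0.1, -0.5]
finger_gap: 49.6
t 3.6 pos [525.6 387.8 209.8] q [6.000e-04 7.596e-01 6.504e-01 2.600e-03] F [ 0.4 -0.1 -0.5] T [-0.08  0.11  0.04] gap 49.6 J [-0.89  0.76  0.36  1.6  -0.33  0.83 -0.55]
fix ax,ay deg [ 0.25 -0.18 -0.  ]
a0 -8.86 tilt 0.31 tool z [ 0.0048  0.0024 -1.    ]
[np.float64(-0.0008), np.float64(-0.0018), np.float64(0.0038)] az 0.14
```

View pics/w5.png

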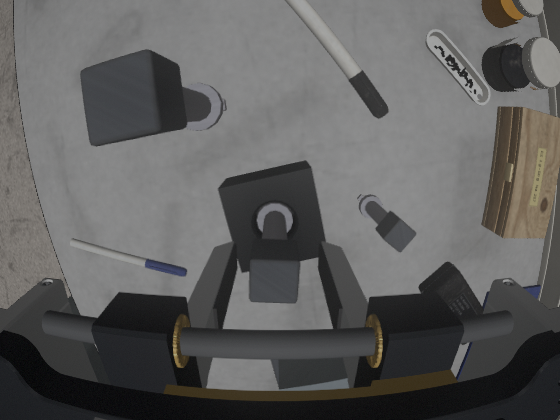

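```bash
python3 -m creep '[[[255,-0.0008,-0.0015,0.003,0.2,-0.2,0],[255,0,0,0,0,0,0],[255,0,0,0,0,0,0],[255,0,0,0,0,0,0],[255,0,0,0,0,0,0],[255,0,0,0,0,0,0],[255,0,0,0,0,0,0],[255,0,0,0,0,0,0]]]' 50; 
python3 - <<'E'
from h import *
for i in range(3): st()
tilt(); plan([523.7,387.3,206],-9,1); c=shot("wrist","w6")
for i in range(2): st()
E
```

```text
time: 4.45
position: [523.9, 387.2, 206.6]
tool_rot: [0.0, 0.76, 0.65, -0.0]
wrist_force: [0.3, -0.8, 0.6]
finger_gap: 25.9
t 4.45 pos [523.9 387.2 206.6] q [ 4.000e-04  7.596e-01  6.504e-01 -0.000e+00] F [ 0.3 -0.8  0.6] T [-0.06  0.07 -0.03] gap 25.9 J [-0.89  0.77  0.36  1.61 -0.34  0.83 -0.55]
t 4.45 pos [523.9 387.2 206.6] q [ 4.000e-04  7.596e-01  6.504e-01 -0.000e+00] F [ 0.3 -0.8  0.6] T [-0.06  0.07 -0.03] gap 25.9 J [-0.89  0.77  0.36  1.61 -0.34  0.83 -0.55]
t 4.45 pos [523.9 387.2 206.6] q [ 4.000e-04  7.596e-01  6.504e-01 -0.000e+00] F [ 0.3 -0.8  0.6] T [-0.06  0.07 -0.03] gap 25.9 J [-0.89  0.77  0.36  1.61 -0.34  0.83 -0.55]
fix ax,ay deg [ 0.04  0.03 -0.  ]
a0 -8.85 tilt 0.05 tool z [ 5.e-04 -7.e-04 -1.e+00]
[np.float64(0.0), np.float64(-0.0002), np.float64(0.0006)] az 0.15
t 4.5 pos [523.9 387.2 206.6] q [ 4.000e-04  7.596e-01  6.504e-01 -0.000e+00] F [-0.1  0.2  0.5] T [-0.05  0.1  -0.01] gap 25.8 J [-0.89  0.77  0.36  1.61 -0.34  0.83 -0.55]
t 4.5 pos [523.9 387.2 206.6] q [ 4.000e-04  7.596e-01  6.504e-01 -0.000e+00] F [-0.1  0.2  0.5] T [-0.05  0.1  -0.01] gap 25.8 J [-0.89  0.77  0.36  1.61 -0.34  0.83 -0.55]
```

View pics/w6.png

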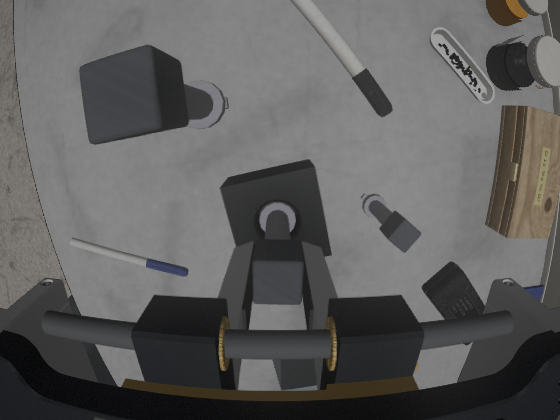

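```bash
python3 -m creep '[[[255,0,0,-0.008,0,0,0],[255,0,0,-0.012,0,0,0],[255,0,0,-0.015,0,0,0],[255,0,0,-0.02,0,0,0],[255,0,0,-0.02,0,0,0],[255,0,0,-0.015,0,0,0],[255,0,0,-0.01,0,0,0],[255,0,0,0,0,0,0]]]' 50; 
python3 - <<'E'
from h import *
st(); tilt(); c=shot("side","s7");shot("wrist","w7")
crop("s7",220,120,160,160,"s7a")
crop("w7",190,130,200,150,"w7a")
E
```

```text
time: 5.3
position: [523.4, 386.7, 314.3]
tool_rot: [0.0, 0.76, 0.65, -0.0]
wrist_force: [0.4, 0.4, -1.8]
finger_gap: 25.8
t 5.3 pos [523.4 386.7 314.3] q [ 5.000e-04  7.597e-01  6.502e-01 -5.000e-04] F [ 0.4  0.4 -1.8] T [-0.15 -0.02 -0.06] gap 25.8 J [-0.91  0.65  0.41  1.51 -0.28  1.04 -0.59]
fix ax,ay deg [0.01 0.08 0.  ]
scale 3.75
scale 4.0
```

View pics/s7a.png

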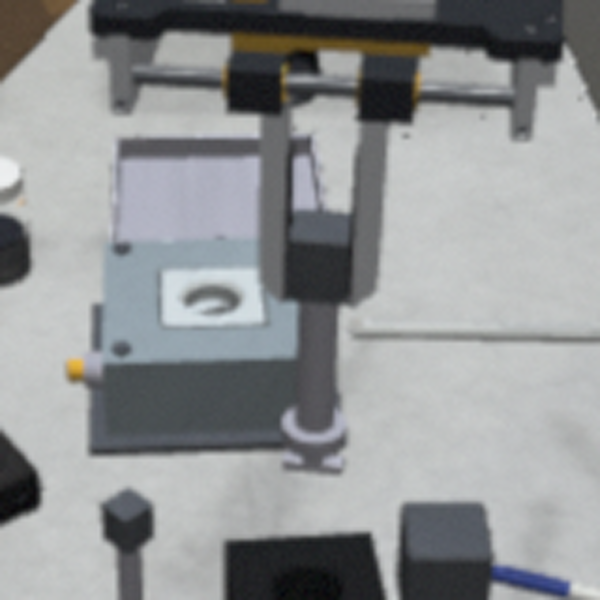

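View pics/w7a.png

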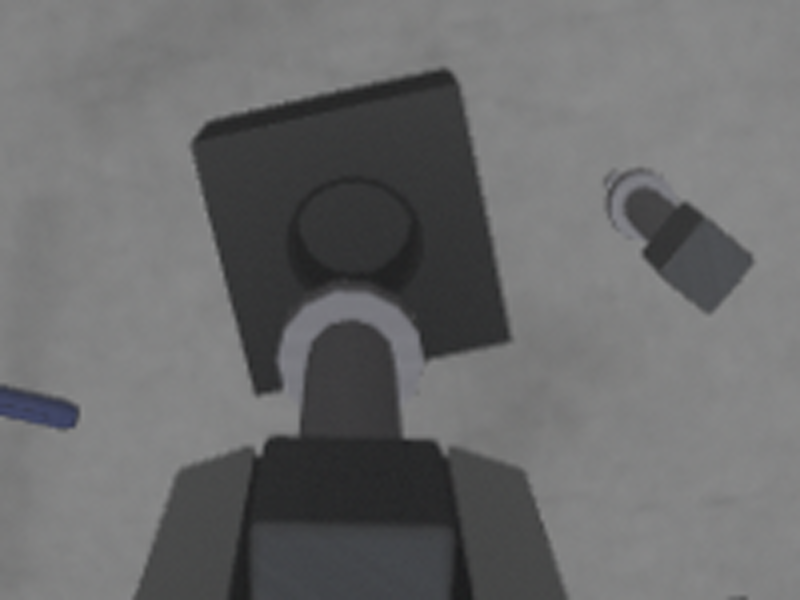

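```bash
python3 - <<'E'
from h import *
s7=ld("s7"); p=monitor.sense()["position"]
tip=p-[0,0,194.6]; print(proj(s7,tip), "seen", 220+314/3.75,120+468/3.75)
P=plane(s7,220+284/3.75,120+464/3.75,tip[2]); Q=plane(s7,220+344/3.75,120+468/3.75,tip[2]); print(P,Q)
plan([566.7,152.6,314],30,6)
E
```

```text
[302.47281122 244.92288165] seen 303.73333333333335 244.8
[534.24880903 382.91847914 117.83776492] [506.51784159 386.35462639 117.83776492]
a0 -8.89 tilt 0.23 tool z [-0.0025 -0.003  -1.    ]
[np.float64(-0.0374), np.float64(0.0133), np.float64(-0.0003)] az -6.48
[np.float64(-0.0386), np.float64(0.009), np.float64(-0.0003)] az -6.48
[np.float64(-0.0394), np.float64(0.0046), np.float64(-0.0003)] az -6.48
[np.float64(-0.0396), np.float64(0.0001), np.float64(-0.0003)] az -6.48
[np.float64(-0.0394), np.float64(-0.0044), np.float64(-0.0003)] az -6.48
[np.float64(-0.0387), np.float64(-0.0088), np.float64(-0.0003)] az -6.48
```

```bash
python3 -m creep '[[[255,-0.0375,0.013,0,0,0,-6.5],[255,-0.0385,0.009,0,0,0,-6.5],[255,-0.039,0.0045,0,0,0,-6.5],[255,-0.0395,0,0,0,0,-6.5],[255,-0.039,-0.0045,0,0,0,-6.5],[255,-0.0385,-0.009,0,0,0,-6.5],[255,0,0,0,0,0,0],[255,0,0,0,0,0,0]]]' 50; 
python3 - <<'E'
from h import *
st(); tilt(); plan([566.7,152.6,314],30,1); c=shot("side","s8");shot("wrist","w8")
crop("w8",190,100,200,150,"w8a")
crop("s8",200,90,160,120,"s8a")
E
```

```text
time: 6.2
position: [565.7, 146.4, 303.2]
tool_rot: [-0.005, 0.485, 0.874, -0.008]
wrist_force: [0.1, 1.3, -1.7]
finger_gap: 25.5
t 6.2 pos [565.7 146.4 303.2] q [-0.0053  0.4851  0.8744 -0.0083] F [ 0.1  1.3 -1.7] T [ 0.06  0.03 -0.06] gap 25.5 J [-0.44  0.55  0.21  1.7  -0.13  0.93  0.38]
fix ax,ay deg [-1.13 -0.07 -0.  ]
a0 31.96 tilt 1.13 tool z [-0.0173 -0.0095 -0.9998]
[np.float64(0.0047), np.float64(0.0042), np.float64(-0.0108)] az 1.96
scale 4.0
scale 5.0
```

View pics/w8a.png

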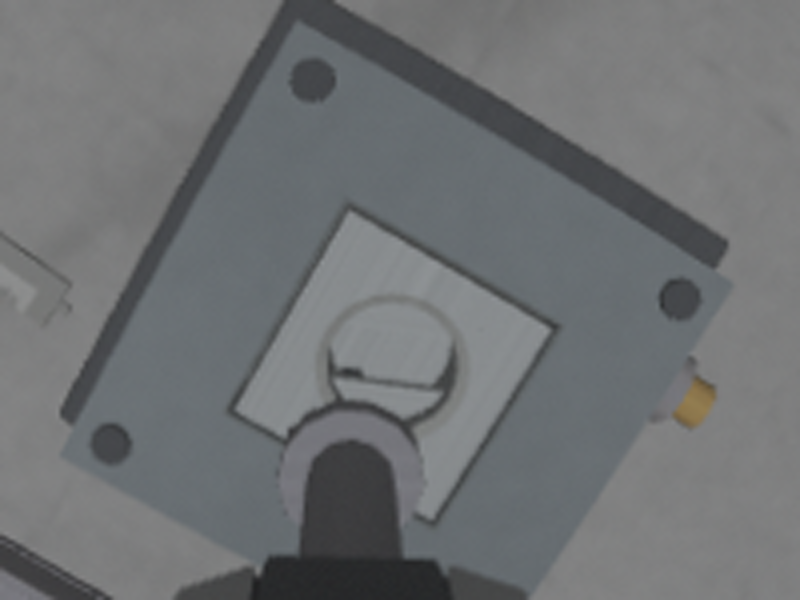

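View pics/s8a.png

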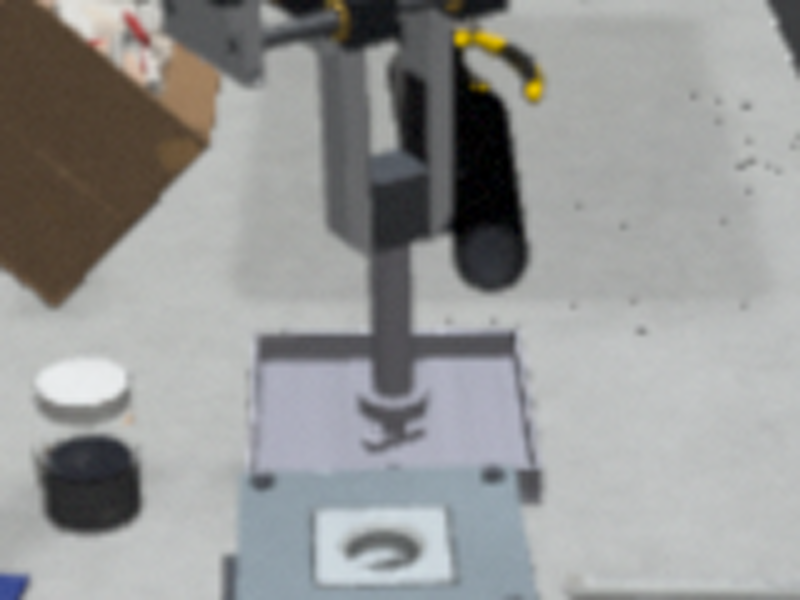

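```bash
python3 - <<'E'
from h import *
c=ld("w8"); W=lambda x,y,z:plane(c,190+x/4,100+y/4,z)[:2]
P=[W(x,y,60) for x,y in [(350,207),(556,327),(434,522),(232,411)]]
print(np.round(P,1),np.mean(P,0))
for i in range(4):
    d=P[(i+1)%4]-P[i]; print(np.hypot(*d).round(1),(np.degrees(np.arctan2(d[1],d[0]))%90).round(1))
for a,b in [((338,374),(448,388)),((362,375),(448,390)),((375,379),(442,387))]:
    d=W(*b,46)-W(*a,46); print("slot edge",W(*a,46),W(*b,46),np.degrees(np.arctan2(d[1],d[0])))
# round socket mouth circle centre
print("socket", W(395,366,60))
crop("w8",255,160,70,52,"w8b")
E
```

```text
[[536.9 182.5]
 [597.8 184.8]
 [600.1 123.5]
 [539.  121.1]] [568.42393345 152.9720437 ]
61.0 2.2
61.3 2.2
61.2 2.3
61.4 2.0
slot edge [558.53944611 141.18847837] [585.63387456 153.75943436] 24.889805750239642
slot edge [564.13799341 144.39945274] [585.93756215 153.2938516 ] 22.195853425326135
slot edge [567.68020267 145.33149343] [584.11450014 153.12379978] 25.367924081069205
socket [568.39171677 153.87163442]
scale 11.428571428571429
```

View pics/w8b.png

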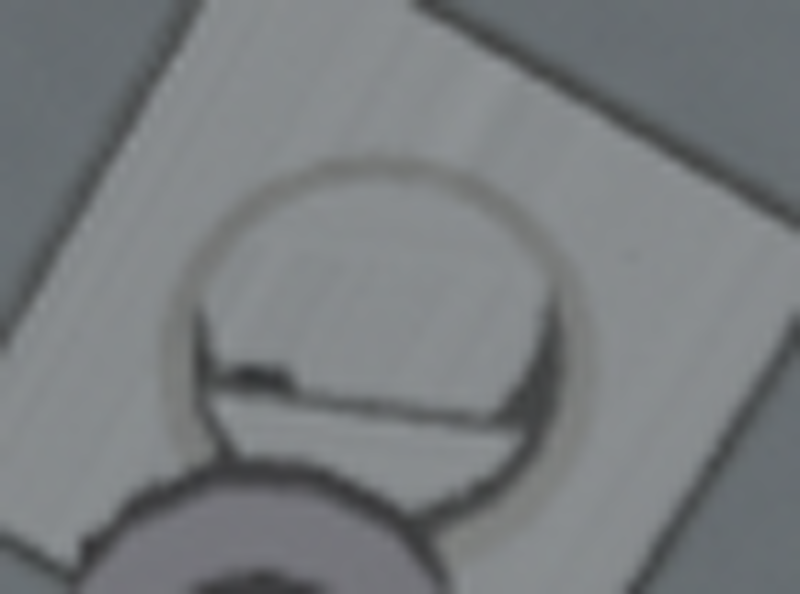

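```bash
python3 - <<'E'
from h import *
crop("t1",295,185,40,36,"t1c",16)
E
```

```text
scale 16
```

View pics/t1c.png

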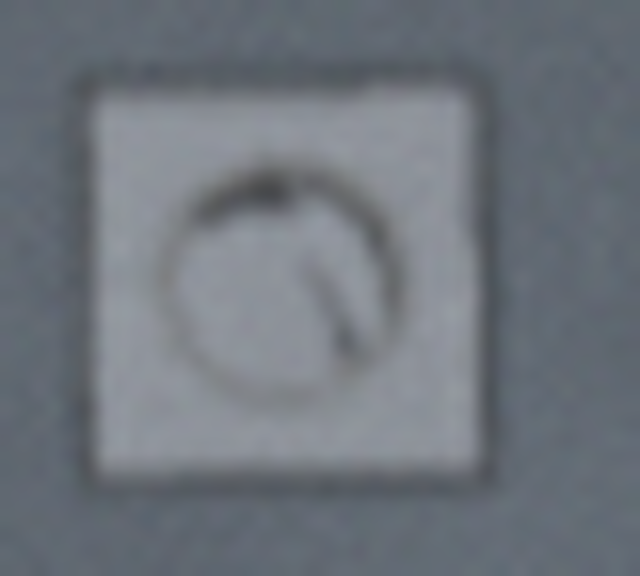

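```bash
python3 - <<'E'
from h import *
from scipy.spatial.transform import Rotation as Ro
s=monitor.sense(); w,x,y,z=s["tool_rot"]; R=Ro.from_quat([x,y,z,w]).as_matrix(); c=ld("w8")
top=s["position"]+R@[0,0,167.6]
q=(proj(c,top)-[190,100])*4; print("pred shoulder ctr",q)
pts=[(proj(c,s["position"]+R@[15*np.cos(a),15*np.sin(a),167.6])-[190,100])*4 for a in np.linspace(0,2*np.pi,72)]
pts=np.array(pts); print("pred ring x",pts[:,0].min(),pts[:,0].max(),"top",pts[:,1].min(),"bottom",pts[:,1].max())
im=cv2.imread("pics/w8a.png"); cv2.polylines(im,[pts.astype(int)],True,(0,0,255),1)
m=np.array([(proj(c,[568.2+17*np.cos(a),153.1+17*np.sin(a),60])-[190,100])*4 for a in np.linspace(0,2*np.pi,72)])
cv2.polylines(im,[m.astype(int)],True,(0,255,0),1); cv2.imwrite("pics/w8c.png",im)
plan([568,153.1,300],25,2)
E
```

```text
pred shoulder ctr [353.36199383 473.02606141]
pred ring x 279.19891628572054 427.5049239324651 top 401.1184072591792 bottom 542.4093516075998
a0 32.03 tilt 1.13 tool z [-0.0167 -0.0105 -0.9998]
[np.float64(0.0021), np.float64(0.0027), np.float64(0.0017)] az 3.52
[np.float64(0.0022), np.float64(0.0025), np.float64(0.0017)] az 3.52
```

View pics/w8c.png

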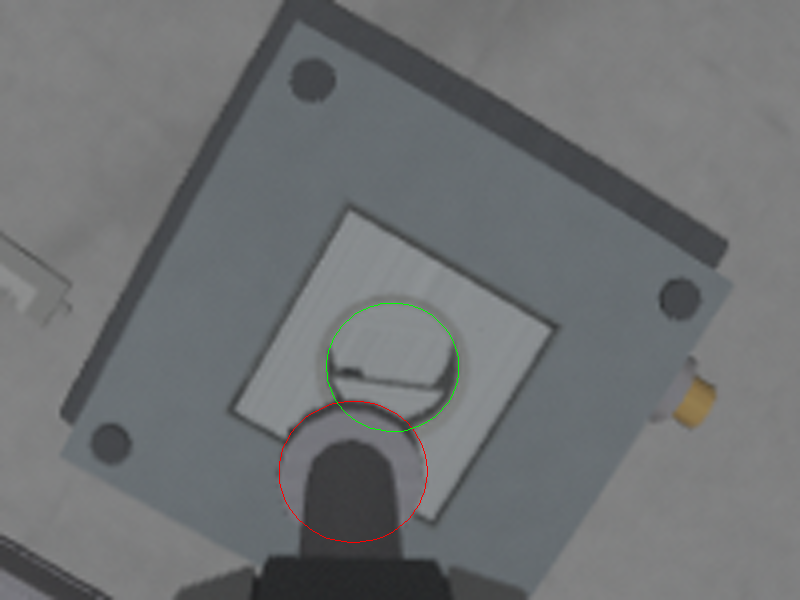

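```bash
python3 -m creep '[[[255,0.002,0.0027,0.003,-0.6,0,3.5],[255,0.002,0.0025,0.003,-0.5,0,3.5],[255,0,0,0.003,0,0,0],[255,0,0,0.003,0,0,0],[255,0,0,0.003,0,0,0],[255,0,0,0,0,0,0],[255,0,0,0,0,0,0],[255,0,0,0,0,0,0]]]' 50; 
python3 - <<'E'
from h import *
st(); tilt(); plan([568,153.1,270],25,1)
E
```

```text
time: 7.1
position: [565.9, 160.7, 285.7]
tool_rot: [-0.001, 0.533, 0.846, -0.001]
wrist_force: [1.1, 0.8, -1.9]
finger_gap: 26.1
t 7.1 pos [565.9 160.7 285.7] q [-1.400e-03  5.331e-01  8.460e-01 -7.000e-04] F [ 1.1  0.8 -1.9] T [-0.04  0.07 -0.  ] gap 26.1 J [-0.47  0.57  0.24  1.72 -0.17  0.88  0.28]
fix ax,ay deg [-0.16 -0.09  0.  ]
a0 25.56 tilt 0.18 tool z [-3.1e-03  2.0e-04 -1.0e+00]
[np.float64(-0.0077), np.float64(-0.0014), np.float64(0.0157)] az 0.56
```

```bash
python3 -m creep '[[[255,-0.0035,-0.0007,0.002,-0.1,-0.1,0.5],[255,-0.003,-0.0007,0.002,0,0,0],[255,0,0,0,0,0,0],[255,0,0,0,0,0,0],[255,0,0,0,0,0,0],[255,0,0,0,0,0,0],[255,0,0,0,0,0,0],[255,0,0,0,0,0,0]]]' 50; 
python3 - <<'E'
from h import *
st(); tilt(); plan([568,153.1,270],25,1); shot("wrist","w9"); st()
E
```

```text
time: 7.9
position: [568.0, 152.9, 281.9]
tool_rot: [0.0, 0.538, 0.843, -0.0]
wrist_force: [0.2, -0.1, -2.1]
finger_gap: 26.2
t 7.9 pos [568.  152.9 281.9] q [ 3.000e-04  5.376e-01  8.432e-01 -1.000e-04] F [ 0.2 -0.1 -2.1] T [-0.05  0.07 -0.02] gap 26.2 J [-0.46  0.57  0.24  1.72 -0.17  0.86  0.28]
fix ax,ay deg [0.01 0.04 0.  ]
a0 24.96 tilt 0.04 tool z [ 5.e-04 -6.e-04 -1.e+00]
[np.float64(0.0002), np.float64(0.0001), np.float64(0.0119)] az -0.04
t 7.95 pos [568.  152.9 281.9] q [ 4.000e-04  5.375e-01  8.432e-01 -1.000e-04] F [-0.6 -0.8 -1.1] T [-0.06  0.07  0.  ] gap 25.5 J [-0.46  0.57  0.24  1.72 -0.17  0.86  0.28]
```

```bash
python3 -m creep '[[[255,0,0,0.005,0,0,0],[255,0,0,0.006,0,0,0],[255,0,0,0.006,0,0,0],[255,0,0,0.004,0,0,0],[255,0,0,0,0,0,0],[255,0,0,0,0,0,0],[255,0,0,0,0,0,0],[255,0,0,0,0,0,0]]]' 50; 
python3 - <<'E'
from h import *
st(); tilt(); plan([568,153.1,255],25,1); shot("wrist","w10"); shot("side","s10")
crop("s10",230,130,100,100,"s10a");crop("w10",190,120,200,150,"w10a")
E
```

```text
time: 8.75
position: [567.8, 153.0, 258.5]
tool_rot: [-0.0, 0.537, 0.843, -0.001]
wrist_force: [0.9, 1.0, -1.9]
finger_gap: 25.8
t 8.75 pos [567.8 153.  258.5] q [-0.000e+00  5.375e-01  8.433e-01 -5.000e-04] F [ 0.9  1.  -1.9] T [-0.03  0.06 -0.01] gap 25.8 J [-0.46  0.6   0.23  1.75 -0.18  0.81  0.29]
fix ax,ay deg [-0.05  0.03 -0.  ]
a0 24.98 tilt 0.06 tool z [-6.e-04 -9.e-04 -1.e+00]
[np.float64(-0.0), np.float64(0.0003), np.float64(0.0035)] az -0.02
scale 6.0
scale 4.0
```

View pics/s10a.png

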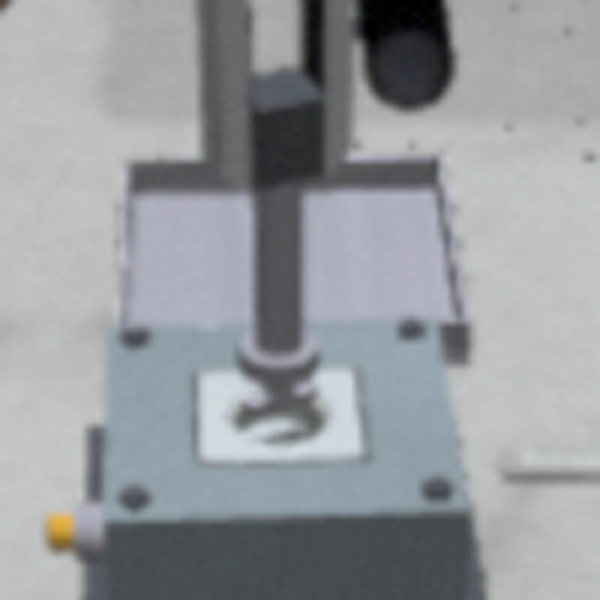

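View pics/w10a.png

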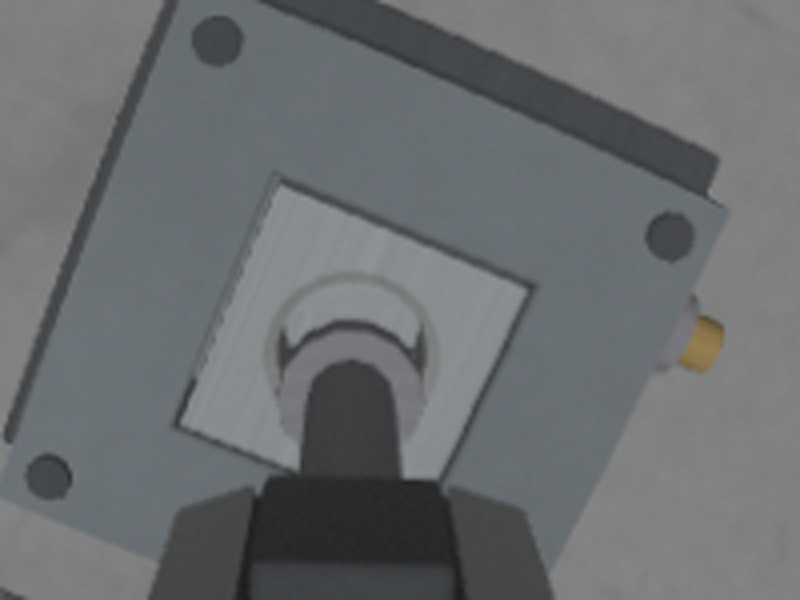

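The puller and socket are concentric: in the wrist crop the socket is at (352,340) and the shoulder sits directly over it.

```bash
python3 -m creep '[[[255,0,0,0.004,0,0,0],[255,0,0,0.004,0,0,0],[255,0,0,0.003,0,0,0],[255,0,0,0.003,0,0,0],[255,0,0,0.002,0,0,0],[255,0,0,0.002,0,0,0],[255,0,0,0.002,0,0,0],[255,0,0,0,0,0,0]]]' 50; 
python3 - <<'E'
from h import *
st(); tilt(); plan([568,153.1,223],25,1)
E
```

```text
time: 9.65
position: [567.7, 153.0, 236.6]
tool_rot: [-0.0, 0.537, 0.843, -0.001]
wrist_force: [0.3, 0.1, -1.5]
finger_gap: 25.9
t 9.65 pos [567.7 153.  236.6] q [-0.000e+00  5.374e-01  8.433e-01 -5.000e-04] F [ 0.3  0.1 -1.5] T [-0.07 -0.01 -0.01] gap 25.9 J [-0.45  0.63  0.22  1.77 -0.19  0.77  0.3 ]
fix ax,ay deg [-0.05  0.03  0.  ]
a0 24.98 tilt 0.06 tool z [-6.e-04 -9.e-04 -1.e+00]
[np.float64(-0.0), np.float64(0.0003), np.float64(0.0136)] az -0.02
```

```bash
python3 -m creep '[[[255,0,0,0.002,0,0,0],[255,0,0,0.002,0,0,0],[255,0,0,0.002,0,0,0],[255,0,0,0.002,0,0,0],[255,0,0,0.002,0,0,0],[255,0,0,0.001,0,0,0],[255,0,0,0,0,0,0],[255,0,0,0,0,0,0]]]' 50; 
python3 - <<'E'
from h import *
st(); tilt(); plan([568,153.1,223],25,1)
E
```

```text
time: 10.45
position: [567.9, 153.1, 224.8]
tool_rot: [0.0, 0.537, 0.843, -0.0]
wrist_force: [0.5, 0.1, -1.8]
finger_gap: 25.8
t 10.45 pos [567.9 153.1 224.8] q [ 1.000e-04  5.374e-01  8.433e-01 -3.000e-04] F [ 0.5  0.1 -1.8] T [-0.03  0.05 -0.01] gap 25.8 J [-0.45  0.64  0.22  1.78 -0.19  0.74  0.3 ]
fix ax,ay deg [-0.02  0.03  0.  ]
a0 24.99 tilt 0.04 tool z [-1.e-04 -7.e-04 -1.e+00]
[np.float64(-0.0), np.float64(0.0001), np.float64(0.0018)] az -0.01
```

```bash
python3 -m creep '[[[255,0,0,0.001,0,0,0],[255,0,0,0.001,0,0,0],[255,0,0,0.001,0,0,0],[255,0,0,0.001,0,0,0],[255,0,0,0,0,0,0],[255,0,0,0,0,0,0],[255,0,0,0,0,0,0],[255,0,0,0,0,0,0]]]' 50; 
python3 - <<'E'
from h import *
st(); tilt(); plan([568,153.1,223],25,1)
E
```

```text
time: 11.25
position: [568.2, 152.9, 223.6]
tool_rot: [0.0, 0.538, 0.843, 0.001]
wrist_force: [-1.4, 0.5, -0.9]
finger_gap: 25.8
t 11.25 pos [568.2 152.9 223.6] q [5.000e-04 5.375e-01 8.433e-01 5.000e-04] F [-1.4  0.5 -0.9] T [-0.05  0.03  0.01] gap 25.8 J [-0.45  0.65  0.21  1.78 -0.19  0.74  0.3 ]
fix ax,ay deg [ 0.08  0.01 -0.  ]
a0 24.97 tilt 0.08 tool z [ 1.4e-03  4.0e-04 -1.0e+00]
[np.float64(0.0003), np.float64(-0.0002), np.float64(0.0006)] az -0.03
```

```bash
python3 -m creep '[[[255,0,0,-0.0025,0,0,0],[255,0,0,0,0,0,6],[255,0,0,0,0,0,8],[255,0,0,0,0,0,8],[255,0,0,0,0,0,8],[255,0,0,0,0,0,8],[255,0,0,0,0,0,8],[255,0,0,0,0,0,0]]]' 50; 
python3 - <<'E'
from h import *
st(); tilt(); plan([568,153,226],-65,1)
E
```

```text
time: 12.05
position: [568.3, 153.3, 226.3]
tool_rot: [-0.0, 0.833, 0.553, 0.001]
wrist_force: [-0.3, 0.5, -1.4]
finger_gap: 25.7
t 12.05 pos [568.3 153.3 226.3] q [-2.000e-04  8.330e-01  5.533e-01  7.000e-04] F [-0.3  0.5 -1.4] T [-0.07  0.06  0.03] gap 25.7 J [-0.59  0.68  0.46  1.78 -0.4   0.78 -0.33]
fix ax,ay deg [ 0.03 -0.08 -0.  ]
a0 -22.81 tilt 0.09 tool z [ 0.001   0.0011 -1.    ]
[np.float64(-0.0004), np.float64(-0.0002), np.float64(0.0003)] az 42.19
```

```bash
python3 -m creep '[[[255,0,0,0,0,0,8],[255,0,0,0,0,0,8],[255,0,0,0,0,0,8],[255,0,0,0,0,0,6],[255,0,0,0,0,0,4],[255,0,0,0,0,0,3],[255,0,0,0,0,0,0],[255,0,0,0,0,0,0]]]' 50; 
python3 - <<'E'
from h import *
st(); tilt(); plan([568,153,226],-65,1)
E
```

```text
time: 12.85
position: [567.9, 154.5, 226.2]
tool_rot: [-0.001, 0.965, 0.263, -0.0]
wrist_force: [0.5, -0.1, -1.9]
finger_gap: 25.6
t 12.85 pos [567.9 154.5 226.2] q [-1.300e-03  9.649e-01  2.627e-01 -1.000e-04] F [ 0.5 -0.1 -1.9] T [-0.05  0.17 -0.08] gap 25.6 J [-0.7   0.72  0.63  1.78 -0.56  0.83 -0.83]
fix ax,ay deg [-0.15 -0.03  0.  ]
a0 -59.54 tilt 0.15 tool z [-8.0e-04  2.5e-03 -1.0e+00]
[np.float64(-0.0007), np.float64(0.0013), np.float64(0.0002)] az 5.46
```

```bash
python3 -m creep '[[[255,-0.0005,0.001,0,0,0,3],[255,0,0,0,0,0,3],[255,0,0,0,0,0,2],[255,0,0,0,0,0,0],[255,0,0,0,0,0,0],[255,0,0,0,0,0,0],[255,0,0,0,0,0,0],[255,0,0,0,0,0,0]]]' 50; 
python3 - <<'E'
from h import *
st(); tilt(); plan([568,153,226],-65,1); shot("wrist","w11")
E
```

```text
time: 13.65
position: [568.0, 153.4, 226.4]
tool_rot: [-0.002, 0.98, 0.199, -0.0]
wrist_force: [0.4, -0.7, -0.9]
finger_gap: 25.9
t 13.65 pos [568.  153.4 226.4] q [-2.200e-03  9.801e-01  1.986e-01 -2.000e-04] F [ 0.4 -0.7 -0.9] T [-0.02  0.17 -0.02] gap 25.9 J [-0.71  0.73  0.67  1.78 -0.59  0.84 -0.93]
fix ax,ay deg [-0.25 -0.02 -0.  ]
a0 -67.09 tilt 0.25 tool z [-0.0013  0.0041 -1.    ]
[np.float64(-0.0001), np.float64(0.0004), np.float64(0.0004)] az -2.09
```

View pics/w11.png

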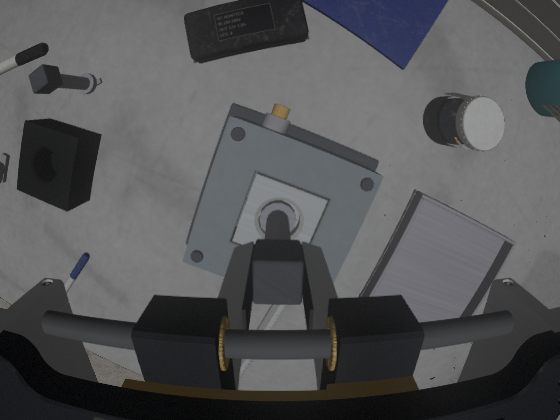

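```bash
python3 -m creep '[[[255,0,0,0,-0.2,0,0],[255,0,0,0,0,0,0],[255,0,0,0,0,0,0],[255,0,0,0,0,0,2],[255,0,0,0,0,0,2],[255,0,0,0,0,0,2],[255,0,0,0,0,0,2],[255,0,0,0,0,0,2]]]' 50; 
python3 - <<'E'
from h import *
st(); tilt(); plan([568,153,226],-65,1)
E
```

```text
time: 14.5
position: [567.7, 153.5, 226.4]
tool_rot: [-0.0, 0.994, 0.105, -0.0]
wrist_force: [0.1, 0.5, -1.4]
finger_gap: 25.8
t 14.5 pos [567.7 153.5 226.4] q [-5.000e-04  9.944e-01  1.054e-01 -2.000e-04] F [ 0.1  0.5 -1.4] T [-0.04  0.32  0.04] gap 25.8 J [-0.74  0.75  0.72  1.78 -0.64  0.86 -1.08]
fix ax,ay deg [-0.06  0.02  0.  ]
a0 -77.9 tilt 0.06 tool z [-5.e-04  9.e-04 -1.e+00]
[np.float64(0.0002), np.float64(0.0006), np.float64(0.0004)] az -12.9
```

```bash
python3 -m creep '[[[255,0,0,0,0,0,0],[255,0,0,0,0,0,0],[255,0,0,0,0,0,0],[255,0,0,0,0,0,0],[255,0,0,0,0,0,0],[255,0,0,0,0,0,2],[255,0,0,0,0,0,3],[255,0,0,0,0,0,3]]]' 50; 
python3 - <<'E'
from h import *
st(); tilt(); c=shot("wrist","w12"); crop("w12",230,170,100,75,"w12a"); shot("side","s12"); crop("s12",230,130,100,100,"s12a")
E
```

```text
time: 15.3
position: [567.7, 153.7, 226.4]
tool_rot: [-0.0, 0.999, 0.033, -0.0]
wrist_force: [-1.0, -0.2, -2.4]
finger_gap: 25.8
t 15.3 pos [567.7 153.7 226.4] q [-3.000e-04  9.995e-01  3.250e-02 -3.000e-04] F [-1.  -0.2 -2.4] T [-0.14  0.11  0.53] gap 25.8 J [-0.76  0.76  0.76  1.78 -0.67  0.88 -1.19]
fix ax,ay deg [-0.04  0.04 -0.  ]
scale 8.0
scale 6.0
```

View pics/w12a.png

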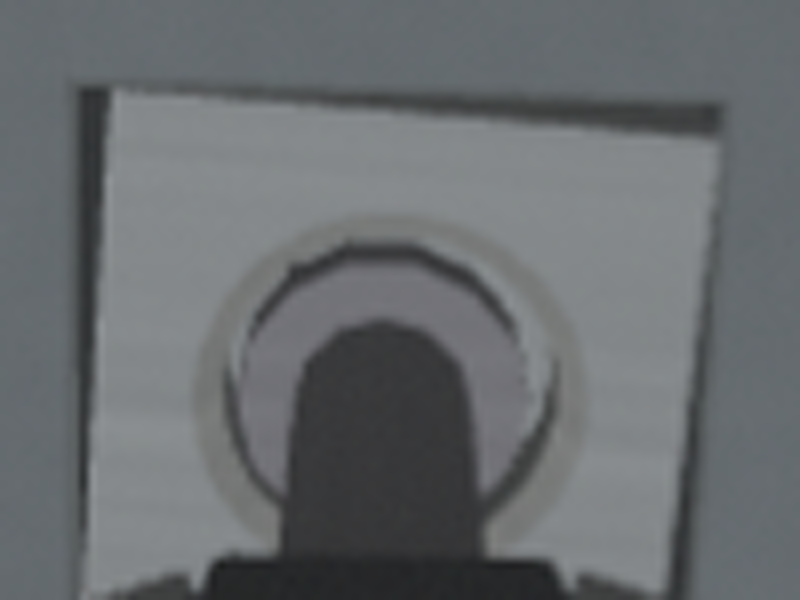

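View pics/s12a.png

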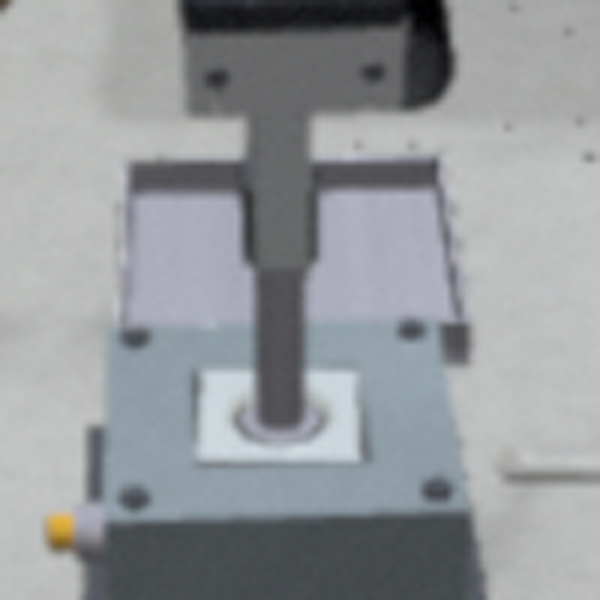

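```bash
python3 -m creep '[[[255,0,0,0,0,0,-3],[255,0,0,0,0,0,0],[255,0,0,-0.003,0,0,0],[255,0,0,-0.004,0,0,0],[255,0,0,-0.004,0,0,0],[255,0,0,-0.004,0,0,0],[255,0,0,-0.004,0,0,0],[255,0,0,-0.004,0,0,0]]]' 60; 
python3 - <<'E'
from h import *
st(); tilt(); plan([568,153,226],-84,1)
E
```

```text
time: 16.2
position: [567.0, 154.6, 245.0]
tool_rot: [0.002, 0.998, 0.06, -0.002]
wrist_force: [4.2, -0.0, -13.3]
finger_gap: 25.8
t 16.2 pos [567.  154.6 245. ] q [ 0.0018  0.9982  0.0595 -0.0018] F [  4.2  -0.  -13.3] T [ 0.11 -1.13  0.19] gap 25.8 J [-0.77  0.73  0.77  1.77 -0.63  0.91 -1.17]
fix ax,ay deg [ 0.2   0.21 -0.  ]
a0 -83.18 tilt 0.29 tool z [-0.0033 -0.0038 -1.    ]
[np.float64(0.0008), np.float64(0.0017), np.float64(0.019)] az 0.82
```

```bash
python3 -m creep '[[[255,0.0003,0.0005,-0.004,0.1,0.1,0],[255,0.0003,0.0005,-0.004,0,0,0],[255,0,0,-0.005,0,0,0],[255,0,0,-0.005,0,0,0],[255,0,0,-0.005,0,0,0],[255,0,0,-0.005,0,0,0],[255,0,0,-0.005,0,0,0],[255,0,0,-0.005,0,0,0]]]' 60; 
python3 - <<'E'
from h import *
st(); tilt(); plan([568,153,226],-84,1); shot("side","s13")
crop("s13",200,60,160,160,"s13a")
E
```

```text
time: 17.0
position: [566.6, 152.7, 290.7]
tool_rot: [-0.001, 0.998, 0.058, -0.002]
wrist_force: [-0.4, -0.6, -5.5]
finger_gap: 25.7
t 17.0 pos [566.6 152.7 290.7] q [-0.0011  0.9983  0.0583 -0.0016] F [-0.4 -0.6 -5.5] T [-0.    0.11  0.02] gap 25.7 J [-0.79  0.68  0.82  1.73 -0.58  1.   -1.21]
fix ax,ay deg [-0.14  0.17 -0.  ]
a0 -83.32 tilt 0.22 tool z [-0.0033  0.0021 -1.    ]
[np.float64(0.0014), np.float64(-0.0002), np.float64(0.0647)] az 0.68
scale 3.75
```

View pics/s13a.png

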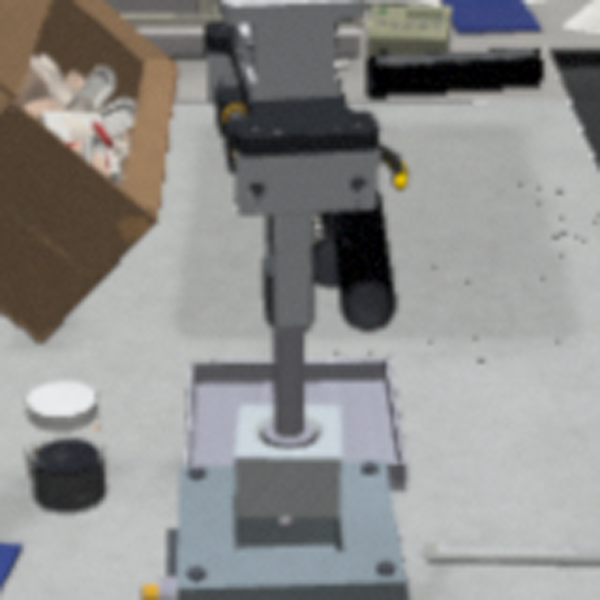

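```bash
python3 -m creep '[[[255,0,0.003,-0.006,-0.1,0.1,0],[255,-0.001,0.01,-0.004,0,0,0],[255,-0.003,0.02,0,0,0,0],[255,-0.004,0.025,0,0,0,0],[255,-0.004,0.025,0,0,0,0],[255,-0.004,0.025,0,0,0,0],[255,-0.004,0.025,0,0,0,0],[255,-0.003,0.02,0,0,0,0]]]' 60; 
python3 - <<'E'
from h import *
st(); tilt(); plan([560.3,-43.8,290],-84,1)
E
```

```text
time: 17.85
position: [561.4, -8.8, 303.2]
tool_rot: [0.0, 0.998, 0.061, -0.0]
wrist_force: [0.5, -0.3, -5.9]
finger_gap: 25.7
t 17.85 pos [561.4  -8.8 303.2] q [ 2.000e-04  9.982e-01  6.080e-02 -0.000e+00] F [ 0.5 -0.3 -5.9] T [0.03 0.14 0.03] gap 25.7 J [-0.54  0.62  0.82  1.78 -0.54  0.97 -0.95]
fix ax,ay deg [ 0.03  0.   -0.  ]
a0 -83.03 tilt 0.03 tool z [-0.e+00 -5.e-04 -1.e+00]
[np.float64(-0.0054), np.float64(0.0346), np.float64(0.0132)] az 0.97
```

```bash
python3 -m creep '[[[255,-0.002,0.012,0.0,0,0,0],[255,-0.001,0.01,0,0,0,0],[255,-0.001,0.005,0,0,0,0],[255,0,0.002,0,0,0,0],[255,0,0,0.008,0,0,0],[255,0,0,0.008,0,0,0],[255,0,0,0.004,0,0,0],[255,0,0,0,0,0,0]]]' 60; 
python3 - <<'E'
from h import *
st(); tilt(); plan([560.3,-43.8,220],-84,1)
shot("side","s14");shot("wrist","w14");shot("top","t14"); crop("s14",200,80,160,120,"s14a"); crop("t14",320,150,120,120,"t14a")
E
```

```text
time: 18.65
position: [560.2, -41.1, 281.3]
tool_rot: [-0.0, 0.998, 0.06, -0.001]
wrist_force: [-0.1, 0.1, -6.0]
finger_gap: 25.9
t 18.65 pos [560.2 -41.1 281.3] q [-0.000e+00  9.982e-01  5.990e-02 -7.000e-04] F [-0.1  0.1 -6. ] T [-0.02  0.16 -0.03] gap 25.9 J [-0.46  0.65  0.79  1.81 -0.56  0.93 -0.87]
fix ax,ay deg [-0.01  0.08 -0.  ]
a0 -83.13 tilt 0.08 tool z [-0.0014 -0.     -1.    ]
[np.float64(-0.0002), np.float64(0.0027), np.float64(0.0613)] az 0.87
scale 5.0
scale 5.0
```

View pics/s14a.png

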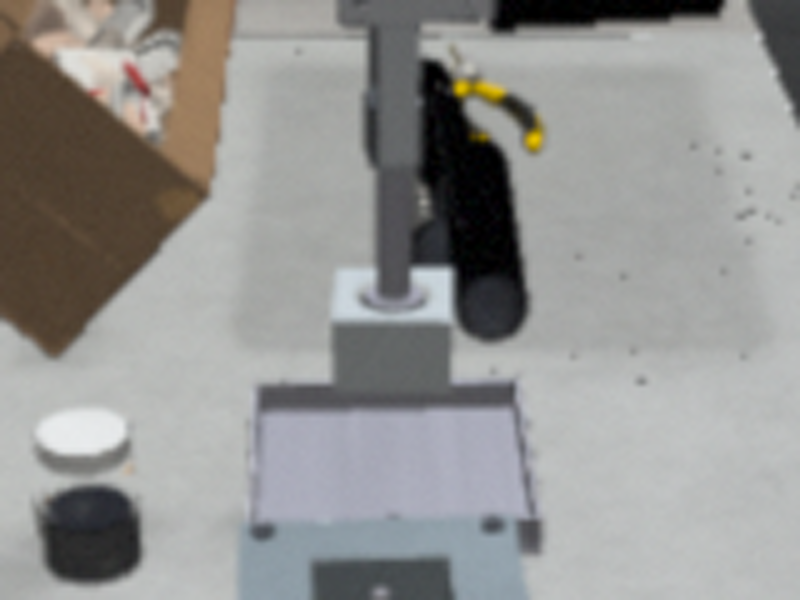

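View pics/w14.png

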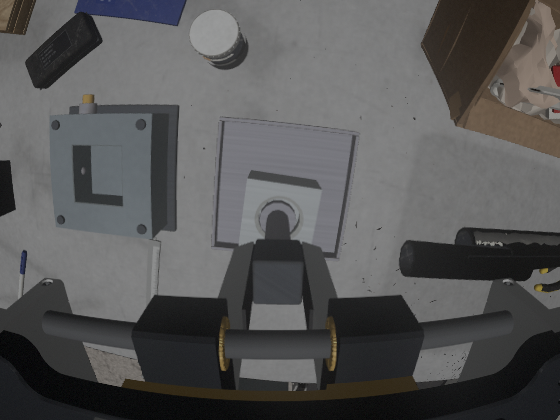

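```bash
python3 -m creep '[[[255,0,0.001,0.006,0,0,0],[255,0,0.001,0.009,0,0,0],[255,0,0,0.01,0,0,0],[255,0,0,0.01,0,0,0],[255,0,0,0.008,0,0,0],[255,0,0,0.005,0,0,0],[255,0,0,0.003,0,0,0],[255,0,0,0,0,0,0]]]' 60; 
python3 - <<'E'
from h import *
st(); tilt(); plan([560.3,-43.8,212],-84,1)
E
```

```text
time: 19.6
position: [561.1, -44.0, 226.5]
tool_rot: [0.0, 0.998, 0.06, 0.0]
wrist_force: [-0.0, -0.2, -6.1]
finger_gap: 25.7
t 19.6 pos [561.1 -44.  226.5] q [4.000e-04 9.982e-01 5.970e-02 0.000e+00] F [-0.  -0.2 -6.1] T [-0.    0.15  0.02] gap 25.7 J [-0.42  0.71  0.72  1.85 -0.64  0.82 -0.81]
fix ax,ay deg [ 0.05 -0.    0.  ]
a0 -83.16 tilt 0.05 tool z [ 1.e-04 -8.e-04 -1.e+00]
[np.float64(-0.0007), np.float64(-0.0003), np.float64(0.0145)] az 0.84
```

```bash
python3 -m creep '[[[255,0,0,0.002,0,0,0],[255,0,0,0.002,0,0,0],[255,0,0,0.002,0,0,0],[255,0,0,0.0015,0,0,0],[255,0,0,0.0015,0,0,0],[255,0,0,0.001,0,0,0],[255,0,0,0.001,0,0,0],[255,0,0,0,0,0,0]]]' 60; 
python3 - <<'E'
from h import *
st()
E
python3 -m creep '[[[255,0,0,0.001,0,0,0],[255,0,0,0.001,0,0,0],[255,0,0,0.001,0,0,0],[255,0,0,0.001,0,0,0],[255,0,0,0.001,0,0,0],[255,0,0,0,0,0,0],[255,0,0,0,0,0,0],[255,0,0,0,0,0,0]]]' 60
```

```text
time: 20.4
position: [561.9, -44.1, 215.7]
tool_rot: [0.001, 0.998, 0.06, 0.001]
wrist_force: [0.7, 0.5, -5.3]
finger_gap: 25.7
t 20.4 pos [561.9 -44.1 215.7] q [6.000e-04 9.982e-01 5.980e-02 1.400e-03] F [ 0.7  0.5 -5.3] T [-0.02  0.18  0.01] gap 25.7 J [-0.41  0.73  0.71  1.86 -0.65  0.8  -0.8 ]
time: 21.2
position: [562.3, -44.6, 211.6]
tool_rot: [0.001, 0.998, 0.06, 0.002]
wrist_force: [-1.0, 0.3, -2.2]
finger_gap: 25.7
```

```bash
python3 -m creep '[[[255,0,0,0.001,-0.1,0.1,0],[255,0,0,0.001,0,0,0],[255,0,0,0.001,0,0,0],[255,0,0,0.0005,0,0,0],[255,0,0,0,0,0,0],[255,0,0,0,0,0,0],[255,0,0,0,0,0,0],[255,0,0,0,0,0,0]]]' 60
python3 - <<'E'
from h import *
st(); tilt()
E
```

```text
time: 22.0
position: [562.3, -45.1, 208.3]
tool_rot: [0.002, 0.998, 0.06, 0.003]
wrist_force: [-1.1, 0.2, -1.0]
finger_gap: 25.8
t 22.0 pos [562.3 -45.1 208.3] q [0.0016 0.9982 0.0597 0.0032] F [-1.1  0.2 -1. ] T [-0.03  0.49  0.07] gap 25.8 J [-0.4   0.74  0.7   1.87 -0.66  0.78 -0.79]
fix ax,ay deg [ 0.21 -0.35 -0.  ]
```

```bash
python3 -m creep '[[[255,0,0,0,0.2,-0.35,0],[255,0,0,0,0,0,0],[255,0,0,0.0007,0,0,0],[255,0,0,0.0007,0,0,0],[255,0,0,0,0,0,0],[255,0,0,0,0,0,0],[255,0,0,0,0,0,0],[255,0,0,0,0,0,0]]]' 60
python3 - <<'E'
from h import *
st(); tilt()
E
```

```text
time: 22.8
position: [563.1, -45.5, 207.5]
tool_rot: [0.0, 0.998, 0.06, 0.001]
wrist_force: [0.2, 0.0, 0.2]
finger_gap: 25.6
t 22.8 pos [563.1 -45.5 207.5] q [2.000e-04 9.982e-01 5.960e-02 9.000e-04] F [0.2 0.  0.2] T [-0.11  0.47  0.02] gap 25.6 J [-0.4   0.74  0.7   1.86 -0.66  0.78 -0.79]
fix ax,ay deg [ 0.03 -0.1  -0.  ]
```

```bash
python3 -m creep '[[[175,0,0,0,0,0,0],[170,0,0,0,0,0,0],[160,0,0,0,0,0,0],[140,0,0,0,0,0,0],[100,0,0,0,0,0,0],[50,0,0,0,0,0,0],[0,0,0,0,0,0,0],[0,0,0,0,0,0,0]]]' 20
python3 - <<'E'
from h import *
st(); shot("wrist","w15"); shot("side","s15"); crop("s15",200,80,160,120,"s15a")
E
```

```text
time: 23.6
position: [564.6, -45.4, 208.0]
tool_rot: [0.0, 0.998, 0.06, 0.003]
wrist_force: [0.3, 0.2, 0.6]
finger_gap: 71.1
t 23.6 pos [564.6 -45.4 208. ] q [5.000e-04 9.982e-01 5.960e-02 2.600e-03] F [0.3 0.2 0.6] T [0.02 0.12 0.06] gap 71.1 J [-0.4   0.74  0.7   1.86 -0.66  0.78 -0.79]
scale 5.0
```

View pics/w15.png

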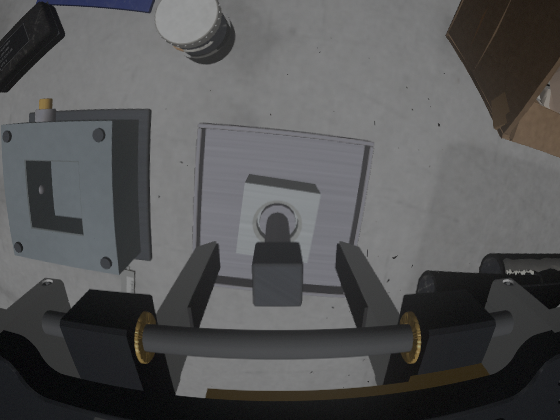

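View pics/s15a.png

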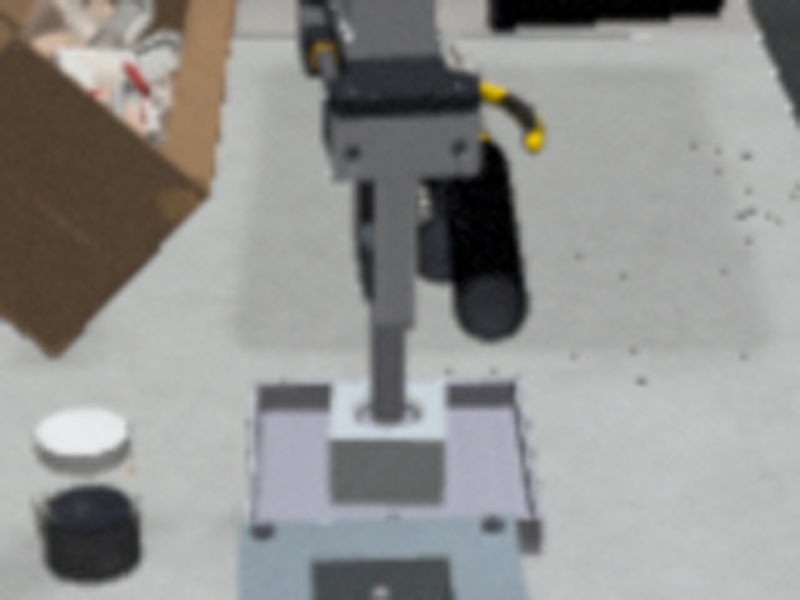

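```bash
python3 -m creep '[[[0,0,0,0,0,0,0],[0,0,0,-0.003,0,0,0],[0,0,0,-0.01,0,0,0],[0,0,0,-0.02,0,0,0],[0,0,0,-0.03,0,0,0],[0,0,0,-0.03,0,0,0],[0,0,0,-0.01,0,0,0],[0,0,0,0,0,0,0]]]' 20
python3 - <<'E'
from h import *
st(); shot("wrist","w16"); shot("side","s16");shot("top","t16"); crop("s16",200,60,160,160,"s16a"); crop("t16",230,100,210,160,"t16a")
E
```

```text
time: 24.5
position: [563.7, -45.8, 317.2]
tool_rot: [0.001, 0.998, 0.059, 0.002]
wrist_force: [0.2, 0.5, -0.5]
finger_gap: 93.9
t 24.5 pos [563.7 -45.8 317.2] q [7.000e-04 9.983e-01 5.900e-02 2.500e-03] F [ 0.2  0.5 -0.5] T [-0.05  0.2   0.  ] gap 93.9 J [-0.48  0.61  0.82  1.76 -0.52  1.   -0.9 ]
scale 3.75
scale 3.75
```

View pics/s16a.png

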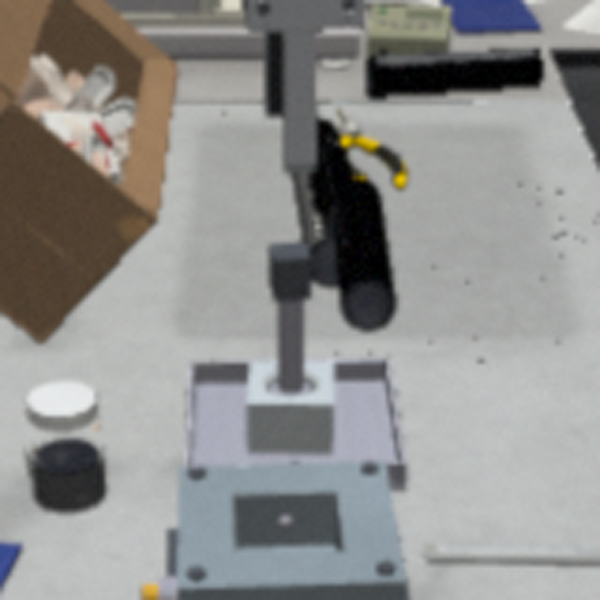

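View pics/w16.png

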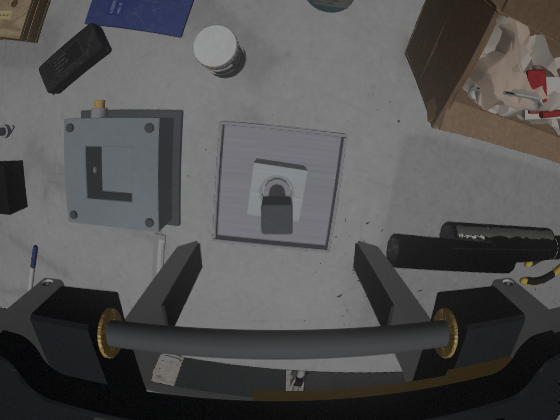

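View pics/t16a.png

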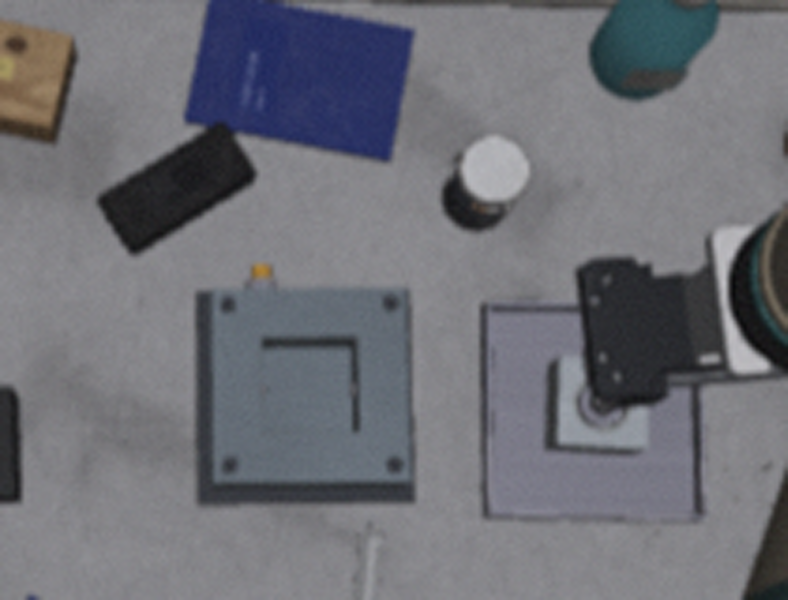

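```bash
python3 - <<'E'
from h import *
a=cv2.imread("pics/t1.png").astype(int); b=cv2.imread("pics/t16.png").astype(int)
d=np.abs(a-b).max(2)
for n,(x0,y0,x1,y1) in dict(brick=(255,130,300,170),jar=(345,132,376,165),caliper=(310,238,345,325)).items(): print(n,(d[y0:y1,x0:x1]>50).sum())
st(); print(robot.job_done())
E
```

```text
brick 0
jar 0
caliper 0
t 24.65 pos [562.7 -45.4 314.8] q [4.000e-04 9.983e-01 5.890e-02 3.000e-04] F [ 0.2  0.5 -0.6] T [-0.02  0.13 -0.01] gap 93.9 J [-0.47  0.61  0.82  1.76 -0.53  1.   -0.9 ]
the job is handed in; nothing more can be done
None
```

The plug is out of the cell and stands upright near the middle of the steel tray with the puller still locked in it. I handed the job in at 24.65 s with the gripper open and about 110 mm above where it let go.

- **Puller:** I took the middle-sized one from the black stand and lowered its tip into the socket.
- **Slot:** I had read its angle from the pictures, about 25° in world axes. The tip dropped the full 17 mm on the first try, so I did not need to feel for the slot by turning.
- **Quarter turn:** I met the stop only after about 111° of tool turn, not 90°, at 0.53 N m. By then the plug had turned a few degrees in its play, and the plate may have slipped slightly. I backed off 3° before pulling.
- **Lift and placing:** The pull read 13 N in the one reading taken while the plug was still in the well. I set the plug down until the force reading was about zero, then let go.

In the last pictures the plug and puller are upright and clear of the tray walls. The top picture shows no change where the jar, the caliper and the brick lie. No check failed. The puller's lock in the plug was not tested again after it was set down.

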